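# Unlatch the box with the white reel

### The job

Open the reel box that holds the white film reel: slide its orange thumb latch sideways, the way the little arrow head beside it points, until the sprung clear cover lets go, then move the hand away so that the cover springs fully open. Leave the box with the black reel latched and shut.

Things in the scene. Friction and masses are not known exactly. Their poses are not given: they have to be found in the camera images.
- white_box: Box to open: grey, screwed down, 104 x 104 mm, 34.5 mm high shut; white reel (86 mm) under its clear, black-framed cover. Origin: centre of the underside; z up, +x from latch side to hinge side. In front a ledge 14 mm high (x -97 to -52, y -38 to 38 mm) carries the latch. Low screw ears stand 13 mm out each side. The cover hinges about a line along y at x 54, z 32.5 mm; open it rises to 140 mm.
- white_thumb (a point): Top centre of that box's orange thumb pad, 40 mm above the bench; axes as the box's. The pad is upright, 16 mm along x, 12 mm along y, 26 mm above the ledge, both y sides free; at its foot an 18 mm wide, 3 mm high flange; a hook at z 34 to 38 mm reaches 28 mm over the cover's tongue. Latched it is at x -82, y 0 mm of the box; it slides along the box's +y (to the left seen from the robot).
- white_latch (a joint): How far that latch has been slid along its box's +y, in m: 0 = latched, 0.018 = end stop. It starts at 0 to 0.003, lets the cover go at about 0.011, slides with about 2 N and stays where it is left.
- white_cover (a joint): Opening angle of that cover in rad: 0 = shut, 1.75 = fully open (leaning a little back). A light spring (about 1 N at the front edge) lifts it in about a second once the latch lets go, if nothing is in the way. Latched, it cannot be lifted.
- black_thumb (a point): Top centre of the thumb pad of the other, otherwise identical box, which holds the smaller black reel with a brown hub (72 mm across). It must be left alone.
- black_latch (a joint): Latch travel of the black reel's box in m, as above. Starts at 0 to 0.003; leave it there.
- black_cover (a joint): Opening angle of the black reel's box cover in rad, 0 = shut; leave it shut.

How it is judged:
By the outcome, as a careful person would: the job done as asked, in the order asked, and still so for the second after the job is handed in, with the robot touching nothing.
It also fails if it takes over 35 s, if anything falls off the work surface, if the arm or the gripper's body presses on something with over 40 N, if the wrist force passes 120 N, or if a joint passes its speed limit or range.

### The arm

A 6-joint arm with a two-finger parallel gripper is mounted at the origin on a cart in front of the work surface, level with it; the furniture and walls round the work are solid. World frame = base frame: x ahead of the robot, y to its left, z up, the work surface at z = 0. Lengths are in m, angles in rad, forces in N, time in s.
With the tool pointing down it reaches from about 0.35 to 0.975 m from the base axis. Payload 4.9 kg.
Tool frame: the origin (TCP) lies midway between the tips of the shut fingers; the grasp point (between the pads) lies manip.hold_point_z behind it (manip.hold_point_z is the distance from the TCP to the grasp point, in m); z points along the fingers, y is the line along which they close (so a half turn about z gives the same grasp; the last joint's range is limited). The gripper opens to 85 mm and grips with 20 to 120 N. Pads are 22 mm wide; open, the fingers measure 114 mm over their backs; the gripper's body (76 mm by 85 mm) begins 54 mm behind the grasp point. The pads swing forward as they close: fully open they stand 13 mm farther back than shut.
Start: joints at [1.051, 0.053, 1.613, -0, 1.476, -0.119], TCP at [0.244, 0.575, 0.205] pointing down, gripper open.
Joint ranges: [-3.01, 3.01], [-1.01, 2.22], [0.06, 2.58], [-1.02, 4.17], [0.09, 2.62], [-3.14, 3.14]. Speed limits (rad/s): [2.57, 2.57, 3.14, 3.14, 3.14, 3.14].

### API

Orientations are given as [roll, pitch, yaw] about the fixed x, y, z axes, in that order (R = Rz(yaw) Ry(pitch) Rx(roll)).
In Python, from bench import manip, claw, grab_frame, camera_info, find_in, outline_of gives the robot as it stands. Calls block until the motion is done:
- manip.move_pose(position, orientation): joint-space move of the TCP to a pose.
- manip.line_to(position, rotation=None, velocity=0.15, until_force=None): straight line of the TCP; rotation=None keeps the orientation; velocity is the mean speed in m/s. With until_force (N) it stops when the force on the tool has changed by that much, and returns True; else False.
- manip.move_joints(angles): joint-space move.
- claw.command_gripper(opening, newtons=None): finger opening in m; newtons is the grip in N (None keeps the last); returns when the fingers have stopped.
- manip.sleep(seconds).
- manip.solve_ik(position, orientation): joint angles nearest the present ones, or None.
- grab_frame(name): name is "scene" or "top" or "wrist"; returns (picture, depth): 384x512x3 uint8, blue, green, red; 384x512 float32, m along the optical axis (not along the pixel's ray), 0 where there is no reading.
- camera_info(name): a dict with "fovy" (degrees; the focal length in pixels is half the picture's height over the tangent of half this angle, whatever the lens; pixels are square), "cx", "cy" (the principal point, pixels), "k1" (the pictures are not rectified: a ray, as slopes to the right and down, at radius r is drawn at 1 + k1 r^2 times it, then the intrinsics apply), "origin" and "attitude" of the camera in the world. Camera axes: x right, y down, z forward; pixel columns grow to the right and rows downward; lengths in m; the calibration is good to about 2 mm. A picture is of the moment at which its call begins: read the wrist's pose just before it. camera_info takes no time and is no camera call; for the wrist camera it gives the pose at the moment of the call.
A pose or a line that the arm cannot do raises manip.PlanningError and nothing moves.
- manip.sign_off(): hands the job in; it is judged then, once.
Trained networks look in the newest picture that a camera, given by its name, has taken for a name from the list of things; names that differ only in an ending like _2 or _b are one class to them, and where a whole thing is asked for, a point or a joint stands for the part that bears it (a point fixed in the world has none). Each returns a list of dicts, best first, with "confidence" (0 to 1); they miss things now and then, are a little off and sometimes report something else, mostly with a low value. They report only what shows in the picture. A call takes as long as a camera call.
- find_in(thing, camera): "location" ([column, row] in pixels, amid what is visible of it).
- outline_of(thing, camera): "mask" (384x512 bool, what is visible of it) and "location" ([column, row] in pixels, amid what is visible of it).
Readings, each from a call of its own:
- manip.read_clock(): time.
- manip.read_joints(): joint angles.
- manip.read_dq(): joint speeds.
- manip.read_effort(): joint torques, N m.
- manip.read_ee_pos(): TCP position.
- manip.read_orientation(): TCP orientation.
- manip.read_contact_force(): force on the tool from outside, world axes, zero at the start.
- manip.read_torque(): the same for the moment, N m.
- manip.read_opening(): finger opening in m.
- manip.read_finger_force(): force on a finger pad.
Only numpy, scipy, OpenCV 4.12 (cv2) and the standard library are available. Lean on these libraries where they do the work, as an engineer would, in place of code of your own. Each camera call takes 0.05 s, during which the arm holds its last target. There are 200 camera calls.

## Working session

There is one attempt and no reset: what is moved stays moved. The work goes in short steps, each a Python script; the robot and the scene stay as the last script left them, time stands still between calls to the robot, and variables do not carry over. Pictures are saved under pics/ and viewed, at most 10 in all, crops included, and the job is handed in when it is done.

```bash
mkdir -p pics
cat > h.py <<'E'
import numpy as np, cv2
from bench import manip, claw, grab_frame, camera_info, find_in, outline_of
from scipy.spatial.transform import Rotation as R
def rot(a):
    a=np.array(a,float)
    return a if a.shape==(3,3) else (R.from_euler('xyz',a).as_matrix() if a.size==3 else R.from_quat(a).as_matrix())
def ray(ci,px):
    f=192/np.tan(np.radians(ci['fovy'])/2)
    d=(np.array(px,float).reshape(-1,2)-[ci['cx'],ci['cy']])/f
    u=d.copy()
    for _ in range(20): u=d/(1+ci['k1']*(u**2).sum(1,keepdims=True))
    return np.c_[u,np.ones(len(u))]
def to_w(ci,px,depth):
    return (ray(ci,px)*np.reshape(depth,(-1,1)))@rot(ci['attitude']).T+np.array(ci['origin'])
def on_z(ci,px,z):
    r=ray(ci,px)@rot(ci['attitude']).T; o=np.array(ci['origin'])
    return o+r*((z-o[2])/r[:,2:])
def proj(ci,P):
    f=192/np.tan(np.radians(ci['fovy'])/2)
    p=(np.atleast_2d(P)-np.array(ci['origin']))@rot(ci['attitude']); u=p[:,:2]/p[:,2:]
    return u*(1+ci['k1']*(u**2).sum(1,keepdims=True))*f+[ci['cx'],ci['cy']]
E
python3 - <<'E'
from h import *
print(manip.hold_point_z, manip.read_clock(), manip.read_orientation(), manip.read_ee_pos())
for c in ['top','scene']:
    p,d=grab_frame(c); cv2.imwrite(f'pics/{c}0.png',p); np.save(f'{c}0.npy',d)
    ci=camera_info(c); print(c,ci)
    for t in ['white_box','white_thumb','black_thumb','white_cover']:
        for r in find_in(t,c)[:3]:
            px=r['location']; print(t,np.round(px,1),round(r['confidence'],2),on_z(ci,px,.035).round(3))
E
```

```text
0.0187 0.0 [-3.13957075e+00 -2.15592102e-04  2.74077190e+00] [0.24354743 0.57486573 0.20397183]
top {'fovy': 55.30275939381821, 'cx': 253.51140722645755, 'cy': 194.39041074778766, 'k1': -0.04611169916625787, 'origin': array([ 0.51562709, -0.20792269,  0.91440611]), 'attitude': array([-3.06240424,  0.01995391, -1.57461176])}
white_box [309.5 190.7] 0.78 [[ 0.594 -0.325  0.035]]
black_thumb [199.9 197.9] 0.4 [[ 0.578 -0.061  0.035]]
white_cover [313.4 185.9] 0.9 [[ 0.605 -0.335  0.035]]
scene {'fovy': 50.57856256142161, 'cx': 254.76964212128283, 'cy': 193.2935566160681, 'k1': 0.04287001886780662, 'origin': array([0.14356236, 0.05593487, 0.72091434]), 'attitude': array([-2.45730031e+00, -3.06729591e-04, -2.08540265e+00])}
white_box [306.  189.4] 0.76 [[ 0.585 -0.323  0.035]]
white_thumb [301.1 211.1] 0.54 [[ 0.541 -0.281  0.035]]
black_thumb [193.9 243.1] 0.44 [[ 0.579 -0.052  0.035]]
white_cover [302.5 177. ] 0.97 [[ 0.619 -0.336  0.035]]
white_cover [193.3 243.1] 0.52 [[ 0.58  -0.051  0.035]]
```

Run:
```python
import cv2
p=cv2.imread('pics/top0.png'); cv2.imwrite('pics/top0c.png',cv2.resize(p[120:290,150:370],None,fx=3.5,fy=3.5,interpolation=cv2.INTER_CUBIC)[:600])
```

```text
(no output)
```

View pics/scene0.png

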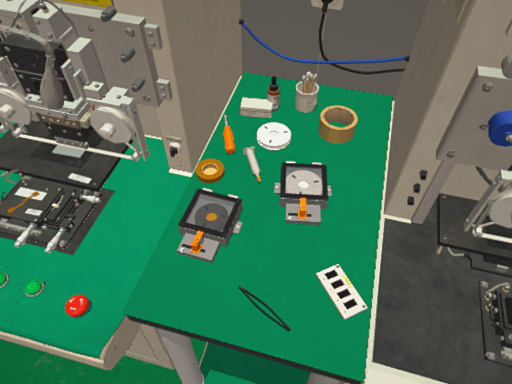

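View pics/top0c.png

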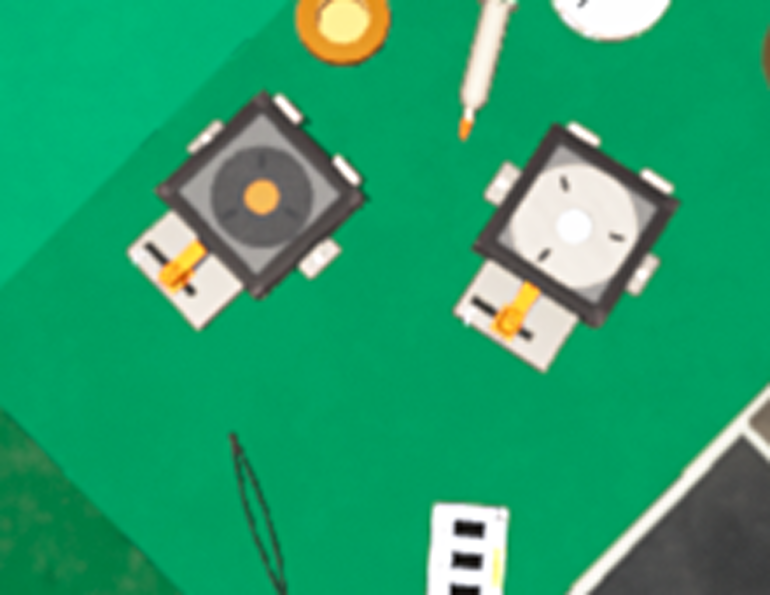

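The picture shows the white-reel box on the right, with its thumb at about (295,212) in the top image. The arrow head at the left end of the slot, about (283,211), points left, along box +y. The black-reel box is on the left. Next I compute the pose from the cover corners.

Run:
```python
from h import *
ci=camera_info('top')
c=np.array([[560,125],[678,205],[598,325],[475,247]])/3.5+[150,120]
P=on_z(ci,c,.0345); print(P.round(4))
ctr=P.mean(0)
ex=(P[0]+P[1]-P[2]-P[3]); ey=(P[0]+P[3]-P[1]-P[2]); yaw=np.arctan2(ex[1],ex[0]); print('ctr',ctr,'yaw',np.degrees(yaw),np.degrees(np.arctan2(ey[1],ey[0]))-90, [np.linalg.norm(P[i]-P[i-1]) for i in range(4)])
img=cv2.imread('pics/top0.png'); h=cv2.cvtColor(img,cv2.COLOR_BGR2HSV)
m=(cv2.inRange(h,(8,150,120),(28,255,255))>0); m[:,:270]=0;m[:195]=0;m[:,320:]=0;m[235:]=0
v,u=np.nonzero(m); print(len(u),u.mean(),v.mean(),on_z(ci,[u.mean(),v.mean()],.038))
Rb=np.array([[np.cos(yaw),-np.sin(yaw)],[np.sin(yaw),np.cos(yaw)]])
t=ctr[:2]+Rb@[-.082,0]; print('thumb pred',t, 'px',proj(ci,[*t,.04]))
for y in (yaw,yaw-np.pi/2,yaw+np.pi/2):pass
np.save('box.npy',[*ctr[:2],yaw])
# tool: z = tilted toward +x box, y = box y or -y
a=np.radians(15); bx=np.array([*Rb[:,0],0]); by=np.array([*Rb[:,1],0])
z=np.sin(a)*bx-np.cos(a)*np.array([0,0,1])
for s in (1,-1):
    y=s*by; x=np.cross(y,z); e=R.from_matrix(np.c_[x,y,z]).as_euler('xyz')
    print(s,e,manip.solve_ik([*t,.12],e),manip.solve_ik([*t,.026],e))
```

```text
[[ 0.6789 -0.328   0.0345]
 [ 0.6226 -0.4084  0.0345]
 [ 0.5403 -0.3518  0.0345]
 [ 0.5943 -0.2682  0.0345]]
ctr [ 0.6090462  -0.33911444  0.0345    ] yaw -34.91261710595463 -33.93607830285282 [np.float64(0.10359699029992747), np.float64(0.09811919563128133), np.float64(0.0999526349416884), np.float64(0.0995034368606736)]
95 296.81052631578945 208.68421052631578 [[ 0.55045191 -0.29399368  0.038     ]]
thumb pred [ 0.54180408 -0.29218367] px [[296.17790942 212.28542195]]
1 [3.14159265 0.26179939 2.53225253] [-0.61631032 -0.07861673  1.90696942  0.00207801  1.05144758 -1.57856038] [-0.61631032  0.04335958  1.96050075  0.00234852  0.87594036 -1.57903273]
-1 [ 3.14159265 -0.26179939 -0.60934012] [-0.61631032 -0.07861673  1.90696942  0.00207801  1.05144758  1.56303228] [-0.61631032  0.04335958  1.96050075  0.00234852  0.87594036  1.56255992]
```

```bash
cat >> h.py <<'E'
bx0,by0,_=np.load('box.npy'); yaw=np.radians(-34.5)
Rb=np.array([[np.cos(yaw),-np.sin(yaw)],[np.sin(yaw),np.cos(yaw)]])
def W(x,y,z): return np.array([*(np.array([bx0,by0])+Rb@[x,y]),z])
def att(deg,s=-1):
    a=np.radians(deg); z=np.r_[np.sin(a)*Rb[:,0],-np.cos(a)]; y=s*np.r_[Rb[:,1],0]
    return R.from_matrix(np.c_[np.cross(y,z),y,z]).as_euler('xyz')
E
python3 - <<'E'
from h import *
manip.move_pose(W(-.085,0,.17),att(15))
claw.command_gripper(.04,20)
ci=camera_info('wrist'); p,d=grab_frame('wrist')
cv2.imwrite('pics/w1.png',p); np.save('w1.npy',d); import pickle; pickle.dump(ci,open('w1.pkl','wb'))
for t in ['white_thumb','white_box']:
    for r in find_in(t,'wrist')[:2]: print(t,r['location'],r['confidence'],on_z(ci,r['location'],.036))
print('pred',proj(ci,[W(-.082,0,.04),W(-.052,.052,.0345),W(-.052,-.052,.0345),W(.052,.052,.0345)]))
print(manip.read_clock(),ci['origin'],W(-.082,0,.04))
E
```

```text
white_thumb [247.0, 197.1] 0.7 [[ 0.54848728 -0.29059716  0.036     ]]
white_box [249.6, 142.7] 0.62 [[ 0.59856665 -0.32870711  0.036     ]]
white_box [248.2, 195.6] 0.47 [[ 0.54913319 -0.29273113  0.036     ]]
pred [[251.90275944 201.30487422]
 [207.19612546 175.23709155]
 [296.60137339 175.2137258 ]
 [206.85303923  85.1194276 ]]
4.3333 [ 0.5591743  -0.30464962  0.3523827 ] [ 0.54146785 -0.29266912  0.04      ]
```

View pics/w1.png

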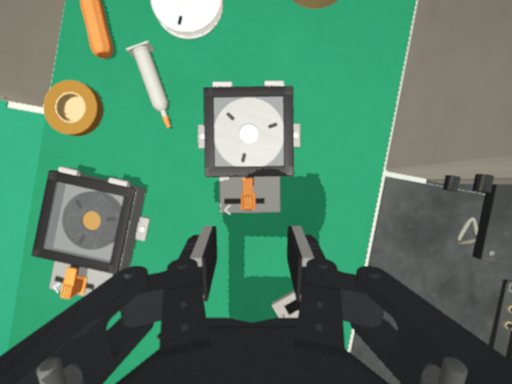

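The wrist view shows the white-reel box straight ahead, with its cover at columns 204–295. The orange thumb is at about (247,200) and the arrow head at (226,210) points left. I'll refine the thumb from its colour and the cover edges.

Run:
```python
from h import *
import pickle; ci=pickle.load(open('w1.pkl','rb')); p=cv2.imread('pics/w1.png'); d=np.load('w1.npy')
h=cv2.cvtColor(p,cv2.COLOR_BGR2HSV); m=cv2.inRange(h,(5,140,100),(28,255,255))>0
m[:,:225]=0;m[:,275:]=0;m[:165]=0;m[225:]=0
for v in range(174,216):
    u=np.nonzero(m[v])[0]
    if len(u): print(v,u.min(),u.max(),np.round(np.median(d[v][u]),4))
loc=lambda P:(P[:,:2]-[bx0,by0])@Rb
v,u=np.nonzero(m); Q=to_w(ci,np.c_[u,v],d[v,u]); L=loc(Q); t=(Q[:,2]>.033)
print('top pts',t.sum(),L[t].min(0),L[t].max(0),Q[t,2].mean()); 
t2=t&(L[:,0]<-.072); print('pad',L[t2].min(0),L[t2].max(0),L[t2].mean(0))
g=cv2.cvtColor(p,cv2.COLOR_BGR2GRAY)
for r in (110,165): print(r,g[r,198:212],g[r,288:302])
```

```text
177 247 251 0.3165
178 244 252 0.3135
179 243 252 0.3132
180 243 252 0.3133
181 243 252 0.3133
182 243 252 0.3134
183 243 252 0.3133
184 243 252 0.3134
185 243 252 0.3133
186 243 252 0.3137
187 243 252 0.3134
188 243 252 0.3136
189 243 252 0.3137
190 243 252 0.3141
191 243 252 0.3136
192 242 253 0.3133
193 241 254 0.3139
194 241 254 0.3143
195 241 254 0.3144
196 241 254 0.3124
197 241 254 0.312
198 241 255 0.312
199 240 255 0.3122
200 240 255 0.3119
201 240 255 0.3123
202 240 255 0.3119
203 241 255 0.3123
204 241 254 0.3115
205 242 254 0.3115
206 242 254 0.3117
207 242 254 0.3115
208 242 254 0.3124
209 242 253 0.3341
top pts 316 [-0.09098631 -0.00011881] [-0.05405966  0.01026711] 0.04087604346287316
pad [-0.09098631 -0.00011504] [-0.07248076  0.01023392] [-0.08112944  0.0050714 ]
110 [129 128 130 131 126 100  79  71  73  72  70  73  74  75] [ 75  76  74  72  71  93 122 130 129 131 131 130 129 131]
165 [129 133 130 130 133 127 103  90  89  93  93  95  99 102] [ 98  94  91  87  80  90 122 132 131 131 129 129 130 130]
```

Run:
```python
from h import *
y0=.005; A=att(15)
print(manip.line_to(W(-.085,y0,.07),A,.1), manip.line_to(W(-.085,y0,.026),A,.06,until_force=10))
claw.command_gripper(.008,20)
print('open',manip.read_opening(),manip.read_finger_force(),manip.read_contact_force(),manip.read_clock())
manip.line_to(W(-.085,y0+.013,.026),A,.03)
print(manip.read_ee_pos()-W(-.085,y0+.013,.026),manip.read_contact_force(),manip.read_opening(),manip.read_clock())
claw.command_gripper(.035)
p,d=grab_frame('wrist'); cv2.imwrite('pics/w2.png',p)
s=manip.read_clock(); print(s)
```

```text
False False
open 0.007973014286282203 0.0 [-0.31913541  0.64443103  1.16072605] 6.775
[ 1.06924560e-04  1.88150055e-04 -1.82089686e-05] [-0.77583181  1.33082091 -0.32843578] 0.007855054694142575 7.3583
7.7833
```

View pics/w2.png

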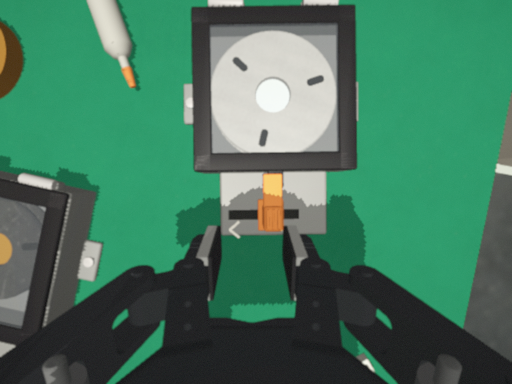

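The fingers closed to 8 mm beside or in front of the pad, so there was no grip. The thumb at (271,215) has not moved and the cover is still shut. I'll check the geometry before retrying.

Run:
```python
from h import *
ci=camera_info('wrist'); e=manip.read_ee_pos(); Rm=rot(manip.read_orientation())
print('tcp',e,np.degrees(manip.read_orientation()),np.degrees(att(15)))
print('proj tcp',proj(ci,[e,e-Rm[:,2]*.0187,W(-.091,.005,.04),W(-.075,.005,.04),W(-.083,.005,.04)]))
print('cam in tool',Rm.T@(ci['origin']-e)); print(Rm.T@rot(ci['attitude']))
_,d=grab_frame('wrist')
p=cv2.imread('pics/w2.png');h=cv2.cvtColor(p,cv2.COLOR_BGR2HSV); m=cv2.inRange(h,(5,140,100),(28,255,255))>0
m[:,:245]=0;m[:,300:]=0;m[:165]=0;m[240:]=0
v,u=np.nonzero(m); Q=to_w(ci,np.c_[u,v],d[v,u]); L=(Q[:,:2]-[bx0,by0])@Rb
for r in range(170,236,4):
    k=v==r
    if k.any(): print(r,u[k].min(),u[k].max(),np.median(L[k],0).round(4),np.median(Q[k,2]).round(4))
# finger points
for (a,b) in [(208,240),(208,260),(208,285),(296,240),(296,260),(296,285),(205,232),(300,232)]:
    q=to_w(ci,[a,b],d[b,a])[0]; print((a,b),'tool',(Rm.T@(q-e)).round(4),'box',((q[:2]-[bx0,by0])@Rb).round(4),q[2].round(4))
```

```text
tcp [ 0.54916298 -0.27621377  0.02603076] [-179.99979774  -15.00303454  -34.5067131 ] [180.  -15.  -34.5]
proj tcp [[251.94159845 219.02673531]
 [251.96384485 230.99370793]
 [272.82058679 231.71285192]
 [272.86199008 205.92859066]
 [272.84157929 218.83718635]]
cam in tool [ 7.07435376e-02 -1.14362599e-04 -1.69837517e-01]
[[-4.58510795e-04 -9.59192055e-01 -2.82755004e-01]
 [ 9.99999790e-01 -3.10159380e-04 -5.69426833e-04]
 [ 4.58490578e-04 -2.82755205e-01  9.59191995e-01]]
174 264 281 [-0.0553  0.0052] 0.0386
178 264 281 [-0.0577  0.0006] 0.0392
182 264 281 [-0.0602  0.0005] 0.0395
186 264 281 [-0.0627  0.0005] 0.039
190 263 281 [-0.0652  0.0054] 0.0387
194 264 281 [-0.0677  0.0061] 0.0391
198 263 281 [-0.0701  0.0055] 0.0391
202 258 282 [-0.0727  0.0067] 0.0386
206 258 282 [-0.0752  0.0066] 0.0387
210 257 283 [-0.0774  0.0068] 0.0408
214 257 283 [-0.0799  0.0068] 0.0411
218 257 283 [-0.0824  0.0069] 0.0403
222 259 282 [-0.0848  0.0065] 0.0412
226 259 283 [-0.0873  0.0061] 0.0408
230 265 280 [-0.0898  0.0053] 0.0406
(208, 240) tool [ 0.0101 -0.0213 -0.0503] box [-0.0883  0.0392] 0.0772
(208, 260) tool [ 0.0081 -0.019  -0.0653] box [-0.094  0.037] 0.0912
(208, 285) tool [-0.0035 -0.0194 -0.0667] box [-0.1056  0.0373] 0.0896
(296, 240) tool [ 0.0097  0.0214 -0.0496] box [-0.0885 -0.0035] 0.0764
(296, 260) tool [ 0.0084  0.0189 -0.0658] box [-0.0939 -0.001 ] 0.0917
(296, 285) tool [-0.0019  0.0189 -0.0689] box [-0.1046 -0.001 ] 0.0921
(205, 232) tool [ 0.0097 -0.0243 -0.0407] box [-0.0861  0.0422] 0.0679
(300, 232) tool [-0.0136  0.0343  0.0086] box [-0.0959 -0.0164] 0.0142
```

Run:
```python
from h import *
ci=camera_info('wrist'); e=manip.read_ee_pos(); Rm=rot(manip.read_orientation())
_,d=grab_frame('wrist')
for a in (203,207,212):
    for b in range(222,252,3):
        q=to_w(ci,[a,b],d[b,a])[0]; print((a,b),'tool',(Rm.T@(q-e)).round(4),q[2].round(4))
p,ds=grab_frame('scene'); cs=camera_info('scene'); c=proj(cs,e)[0]; print(c, manip.read_clock())
c=c.astype(int); o=cv2.resize(p[c[1]-65:c[1]+35,c[0]-65:c[0]+65],None,fx=6,fy=6,interpolation=cv2.INTER_CUBIC); cv2.circle(o,(65*6,65*6),4,(255,0,255),-1); cv2.imwrite('pics/s2.png',o)
```

```text
(203, 222) tool [-0.0117 -0.0372  0.0223] 0.0014
(203, 225) tool [-0.0144 -0.0375  0.0228] 0.0003
(203, 228) tool [-0.0163 -0.0373  0.0216] 0.0009
(203, 231) tool [-0.0187 -0.0374  0.0212] 0.0007
(203, 234) tool [ 0.0056 -0.0267 -0.0344] 0.0606
(203, 237) tool [ 0.0099 -0.0243 -0.0469] 0.0738
(203, 240) tool [ 0.0099 -0.0238 -0.05  ] 0.0769
(203, 243) tool [ 0.0098 -0.0233 -0.0529] 0.0797
(203, 246) tool [ 0.0093 -0.0229 -0.055 ] 0.0815
(203, 249) tool [ 0.009  -0.0226 -0.0573] 0.0837
(207, 222) tool [-0.0118 -0.0342  0.0225] 0.0012
(207, 225) tool [-0.0136 -0.0341  0.0211] 0.0021
(207, 228) tool [ 0.0097 -0.0241 -0.0356] 0.0629
(207, 231) tool [ 0.0105 -0.0232 -0.0411] 0.0684
(207, 234) tool [ 0.0103 -0.0227 -0.0442] 0.0713
(207, 237) tool [ 0.01   -0.0223 -0.0469] 0.0738
(207, 240) tool [ 0.0103 -0.0217 -0.0508] 0.0778
(207, 243) tool [ 0.0094 -0.0215 -0.0521] 0.0788
(207, 246) tool [ 0.01   -0.0208 -0.0562] 0.0828
(207, 249) tool [ 0.0101 -0.0204 -0.0592] 0.0858
(212, 222) tool [-0.0116 -0.0304  0.0221] 0.0016
(212, 225) tool [-0.014  -0.0304  0.0219] 0.0012
(212, 228) tool [ 0.0099 -0.0213 -0.0361] 0.0634
(212, 231) tool [ 0.0099 -0.0208 -0.0398] 0.067
(212, 234) tool [ 0.0097 -0.0204 -0.0429] 0.07
(212, 237) tool [ 0.01   -0.0198 -0.0471] 0.0741
(212, 240) tool [ 0.0093 -0.0196 -0.0488] 0.0755
(212, 243) tool [ 0.0097 -0.019  -0.0527] 0.0794
(212, 246) tool [ 0.01   -0.0185 -0.0562] 0.0829
(212, 249) tool [ 0.0095 -0.0183 -0.0581] 0.0846
[296.73809254 211.65341122] 7.9333
```

View pics/s2.png

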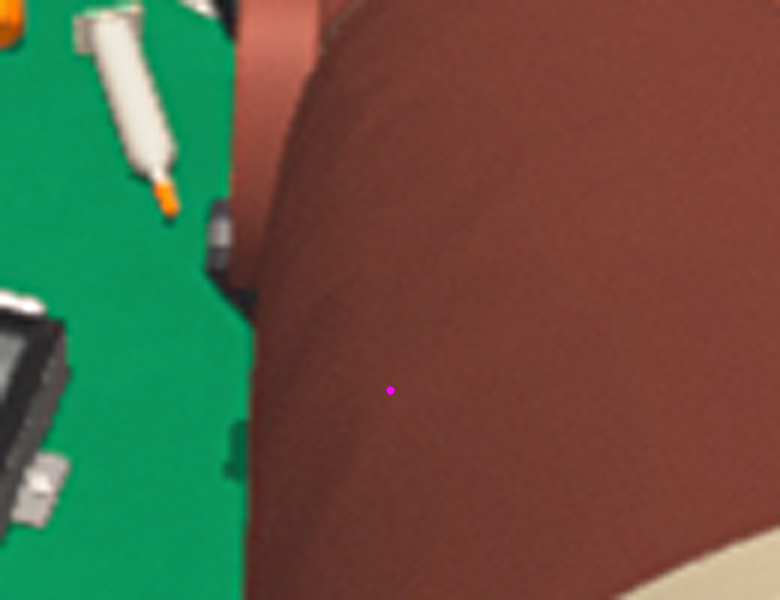

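The arm hides the hand in the scene camera. The wrist depth, which reads both bench and thumb heights correctly, shows the real fingertips about 36 mm behind the reported TCP at z ≈ 0.06. So the fingers closed above the thumb. I'll go lower by that measured amount, guarded by force.

Run:
```python
from h import *
y0=.006; A=att(15); X=-.073
manip.line_to(W(X,y0,.04),A,.1)
print(manip.line_to(W(X,y0,-.004),A,.05,until_force=8), manip.read_ee_pos()[2])
claw.command_gripper(.008,20)
print('open',manip.read_opening(),manip.read_finger_force(),manip.read_contact_force(),manip.read_clock())
ci=camera_info('wrist'); p,d=grab_frame('wrist'); cv2.imwrite('pics/w3.png',p); e=manip.read_ee_pos(); Rm=rot(manip.read_orientation())
```

```text
False -0.00352136841298617
open 0.011317458726724542 24.508486220729537 [-1.89144977  0.39184128  2.82896423] 9.6583
```

View pics/w3.png

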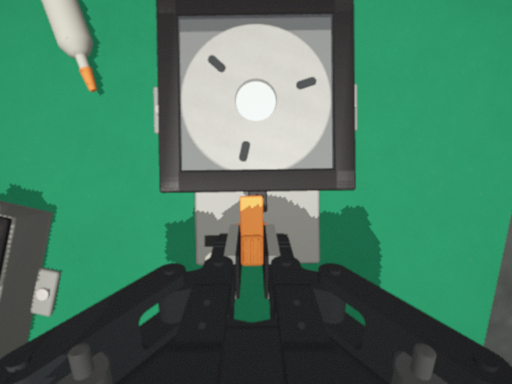

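The pad is held at about (251,240), with an 11.3 mm opening and 24 N. The latch is still at about 2 mm, so I slide +12.5 mm, release and back away.

Run:
```python
from h import *
y0=.006; A=att(15); X=-.073
z=manip.read_ee_pos()[2]
manip.line_to(W(X,y0+.0125,z),A,.03)
print(manip.read_contact_force(),manip.read_opening(),manip.read_clock())
claw.command_gripper(.035)
manip.line_to(W(X-.05,y0+.0125,z+.004),A,.1)
manip.line_to(W(X-.13,y0+.0125,.17),A,.15)
manip.sleep(1.5)
ci=camera_info('wrist'); p,d=grab_frame('wrist'); cv2.imwrite('pics/w4.png',p); print(manip.read_clock(),manip.read_contact_force())
```

```text
[ 1.65959643 -0.09053036  1.40054475] 0.011148210905507815 10.275
14.225 [ 0.33532838  0.90276667 -0.30656279]
```

View pics/w4.png

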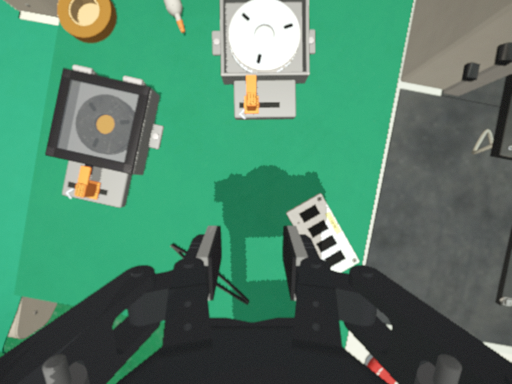

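The white box at (265,40) is now uncovered, its latch is slid left to about (251,100), and the black box at (100,120) is still shut. I'll check that the cover is fully open with the top camera's depth.

Run:
```python
from h import *
ci=camera_info('top'); p,d=grab_frame('top'); cv2.imwrite('pics/t5.png',cv2.resize(p[110:290,150:370],None,fx=3.3,fy=3.3))
v,u=np.mgrid[120:290,150:370]; v=v.ravel();u=u.ravel(); k=d[v,u]>0; Q=to_w(ci,np.c_[u,v][k],d[v,u][k]); L=(Q[:,:2]-[bx0,by0])@Rb
m=(abs(L[:,1]-.003)<.055)&(L[:,0]>.02)&(L[:,0]<.11)&(Q[:,2]>.045)
print(m.sum(),np.c_[L[m],Q[m,2]][np.argsort(Q[m,2])][::max(1,m.sum()//15)].round(3))
```

```text
899 [[ 0.055  0.038  0.045]
 [ 0.058 -0.032  0.052]
 [ 0.058 -0.005  0.059]
 [ 0.061 -0.04   0.066]
 [ 0.062 -0.032  0.074]
 [ 0.063  0.02   0.081]
 [ 0.064  0.049  0.088]
 [ 0.065 -0.046  0.094]
 [ 0.066  0.032  0.101]
 [ 0.067 -0.004  0.107]
 [ 0.068 -0.015  0.113]
 [ 0.071 -0.037  0.119]
 [ 0.07   0.044  0.126]
 [ 0.072  0.008  0.132]
 [ 0.075 -0.048  0.137]
 [ 0.074 -0.001  0.141]]
```

View pics/t5.png

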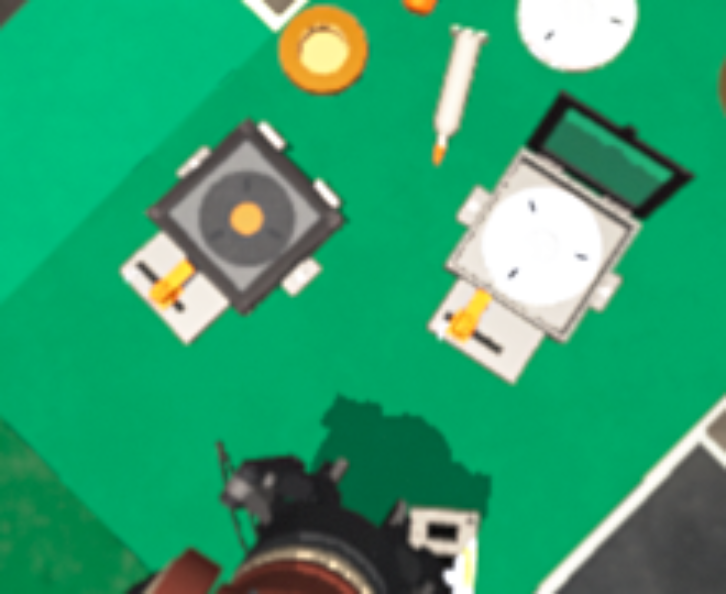

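The white box's cover stands fully open: its top is at 0.141 m and leans slightly back, about 1.75 rad. The black box is shut with its latch in place, and the hand is clear.

```bash
python3 -c "
from h import *
print(manip.sign_off())"
```

```text
the job is handed in; nothing more can be done
None
```

The white-reel box is unlatched with its cover fully open, the black-reel box is still latched and shut, and the job is handed in with the robot clear of everything; the first grip closed above the thumb, the second held.

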